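# Rock the angle gauge on a beam stud until its pointer rests on the set mark

### The arm

A 6-joint arm with a two-finger parallel gripper is mounted at the origin on the work surface. World frame = base frame: x ahead of the robot, y to its left, z up, the work surface at z = 0. Lengths are in mm, angles in rad, forces in N, time in s.
With the tool pointing down it reaches from about 350 to 775 mm from the base axis. Payload 5.5 kg.
Tool frame: the origin (TCP) lies midway between the tips of the shut fingers; the grasp point (between the pads) lies 19 mm behind it (hold_point_z is the distance from the TCP to the grasp point, in mm); z points along the fingers, y is the line along which they close (so a half turn about z gives the same grasp; the last joint's range is limited). The gripper opens to 85 mm and grips with 20 to 120 N. Pads are 22 mm wide; open, the fingers measure 114 mm over their backs; the gripper's body (76 mm by 85 mm) begins 54 mm behind the grasp point. The pads swing forward as they close: fully open they stand 13 mm farther back than shut.
Start: joints at [1.132, 0.313, 0.046, 1.304, 0, 1.431], TCP at [169.289, 549.557, 231.323] pointing down, gripper open.
Joint ranges: [-2.76, 2.76], [-0.86, 1.69], [-1.03, 1.26], [-2.2, 2.34], [-1.47, 1.5], [-3.14, 3.14]. Speed limits (rad/s): [2.57, 2.57, 3.14, 3.14, 3.14, 3.14].

### API

Orientations are given as a unit quaternion [w, x, y, z].
In Python, from cell import * gives the robot as it stands.
- The arm moves only by the tool drive_tool, never from a script. Its argument "moves" is one flat list of numbers, 7 for each row, row after row: the shift along the world's x, y, z as a fraction of full scale, then the turn, a rotation vector about the world's x, y, z as a fraction of full scale, then the gripper's target within -1 to 1 (fully open at 1, half-way at 0, shut at -1). In form: [tx, ty, tz, wx, wy, wz, claw, tx, ty, tz, wx, wy, wz, claw, ...]. A call has 1 to 5 rows; each row shifts and turns the commanded pose from where the row before left it; what a row does not reach is not made up. Full scale, the value 1, is 2 cm for a shift and 0.08 rad for a turn. A row lasts 1/12 s, in which the tool goes at most 41.7 mm and 7.16 degrees, less where a joint would pass 70% of its speed; a pose out of reach is approached as far as the arm can. A call with a number of a shift or a turn outside -1 to 1 is refused whole. A call with a gripper value outside its range is refused whole. The fingers move at their own pace and stop on an object; the grip force is fixed at half the most. Time passes only in rows, so rows that do not move let the fingers close. It gives the time, the measured TCP pose, the force, the opening and the grip force at its end, in the units of the state.
- read_state(): the state, without advancing time (a new reading comes with each control period).
- capture(name): name is "scene" or "top" or "wrist"; returns the picture (420x560x3 uint8, red, green, blue); there is no depth.
- camera_model(name): a dict with "fx", "fy", "cx", "cy" (pixels), "k1" (the pictures are not rectified: a ray, as slopes to the right and down, at radius r is drawn at 1 + k1 r^2 times it, then the intrinsics apply), "R" (3x3) and "t" (3): a world point X has camera coordinates R X + t; the wrist camera has in their place "mount" (4x4, takes a point from camera to tool coordinates, whose origin is the TCP and whose axes are the flange's). Camera axes: x right, y down, z forward; pixel columns grow to the right and rows downward; lengths in mm; the calibration is good to about 2 mm. A picture is of the moment at which its call begins: read the wrist's pose just before it. camera_model takes no time and is no camera call.
- finish_job(): hands the job in; it is judged then, once.
The state is a dict: "time_s": time; "qpos": joint angles; "joint_velocities": joint speeds; "joint_torque": joint torques, N m; "position": TCP position; "orientation": TCP orientation; "ft_force": force on the tool from outside, world axes, zero at the start; "moment": the same for the moment, N m; "opening": finger opening in mm; "finger_force": force on a finger pad.
Only numpy, scipy, OpenCV 4.12 (cv2) and the standard library are available. Lean on these libraries where they do the work, as an engineer would, in place of code of your own. Each camera call takes 0.05 s, during which the arm holds its last target. There are 200 camera calls.

### The job

Lift the angle gauge by its yellow handle up and off the two prongs of its hanger and stand it upright, foot down, on the middle of the sprung, domed stud of the orange beam offcut, pressing only lightly. Then, keeping the foot on the stud, rock the gauge sideways until its swinging pointer settles on the red mark of the dial, and hold it there: finish while still gripping the gauge with its foot on the stud. Do not drop the gauge, and leave the blue tape roll, blue bin, amber jar and spanner where they are.

Things in the scene. Friction and masses are not known exactly. Their poses are not given: they have to be found in the camera images.
- gauge: Loose angle gauge, about 0.3 to 0.5 kg, 190 mm tall, hanging upright by its crossbar at the start. Origin: underside of its foot; z up the gauge, x out of the dial face (roughly world +x at the start), y along the crossbar. Dial disc 96 mm wide, 12 thick, centre at z = 60 mm; crossbar 8 mm thick, 148 long at z = 124; yellow handle 24 (x) x 28 (y) mm, z = 106 to 190.
- handle (a point): Grip point in the middle of the yellow handle, at z = 168 mm of the gauge, 22 mm below the handle's top; pinch from above across the 28 mm (gauge y) or the 24 mm (gauge x). Axes as the gauge's.
- foot (a point): Centre of the flat underside of the gauge's dark steel foot, 30 (x) x 44 (y) x 12 mm (same origin and axes as the gauge). It hangs about 50 mm above the bench at the start.
- pointer (a joint): Black swinging pointer, 38 mm long, a lightly damped pendulum on the dial's centre. 0 when it points at the foot; positive towards the gauge's +y (right of the foot, facing the dial). It hangs plumb: it reads r when the gauge's top leans by r towards the gauge's own +y (a turn of -r about gauge +x). It swings for about 1 s after a move.
- bezel (a joint): Setting of the red mark on the dial's rim, same zero and sense as the pointer; 0.2 to 0.42 rad, different each time, always on the gauge's +y side. It stays as set.
- pointer_tip (a point): Tip of the pointer, 38 mm from the dial's centre; its z axis runs from the tip to the dial's centre.
- mark (a point): Red mark, 5 x 12 mm, 38 mm from the dial's centre; its z axis runs from the mark to the dial's centre.
- hanger: Fixed grey and blue hanger stand, 183 mm tall. Origin: on the bench below the seats; x points out along the prongs, as the hanging gauge's x. Uprights 56 mm behind the seats; two 8 mm blue prongs along x at y = +60 and -60 mm, each with a V seat whose lip is 12 mm higher and 20 mm in front. Raised 30 mm the gauge is off, free to be drawn out along +x.
- beam: Fixed orange racking beam offcut, 50 (x) x 160 (y) x 40 mm high, lying on the bench. Origin: centre of its underside.
- collar: Fixed dark steel collar, 40 mm across, 6 mm high, on the beam's top at a different place along it each time; it carries the sprung stud. Origin: centre of its base, 40 mm above the bench.
- stud (a joint): Bright steel stud in the collar, 28 mm thick with a hemispherical top of 14 mm radius, sprung downwards: 0 when up, its top then 30 mm above the beam (70 mm above the bench), grows to 0.010 m when pushed fully down. Spring about 1 N per mm (fully down 10 N, then a hard stop).
- stud_top (a point): Topmost point of the stud's dome (it sinks with the stud); the dome's centre lies 14 mm below.
- tape_blue: Bystander, leave alone: blue tape roll, 100 mm across, 60 mm high; origin at the centre of its underside.
- glue_jar: Bystander, leave alone: amber jar, 60 mm across, 90 mm high; origin at the centre of its underside.
- spanner: Bystander, leave alone: spanner lying flat along x; origin at the centre of its underside.
- parts_bin: Bystander, leave alone: blue open bin 110 x 90 x 70 mm high; origin at the centre of its underside.

How it is judged:
By the outcome, as a careful person would: the job done as asked, in the order asked, and still so for the second after the job is handed in, while the arm keeps its last pose, push and grip.
It also fails if it takes over 58 s, if anything falls off the work surface, if the arm or the gripper's body presses on something with over 40 N, if the wrist force passes 120 N, or if a joint passes its speed limit or range.

## Working session

There is one attempt and no reset: what is moved stays moved. The work goes in short steps, Python scripts to look and compute and a tool call to move; the robot and the scene stay as the last step left them, time stands still between calls to the robot, and variables do not carry over. Pictures are saved under pics/ and viewed, at most 10 in all, crops included, and the job is handed in when it is done.

Besides the shell and the picture viewer there is one more tool, called after ">>>" as a command line: name --argument value ..., lists and objects as JSON in quotes. drive_tool: Moves the arm, as the interface text tells. Shift numbers are shares of 2 cm and turn numbers shares of 0.08 rad, none past 1 either way. Its arguments: {"type":"object","properties":{"moves":{"type":"array"}},"required":["moves"]}

```bash
mkdir -p pics; ls; python3 - <<'E'
from cell import *
import cv2,numpy as np
s=read_state();print({k:np.round(v,3) for k,v in s.items()})
for n in("scene","top","wrist"):
    m=camera_model(n);print(n,{k:np.round(v,3).tolist() for k,v in m.items()})
a=capture("scene");b=capture("top")
cv2.imwrite("pics/scene.png",a[:,:,::-1]);cv2.imwrite("pics/top.png",b[:,:,::-1])
E
```

```text
pics
{'time_s': np.float64(0.0), 'qpos': array([1.132, 0.314, 0.045, 1.304, 0.   , 1.431]), 'joint_velocities': array([ 0.002,  0.   , -0.   ,  0.003, -0.   , -0.   ]), 'joint_torque': array([-1.0000e-03, -4.8063e+01,  2.9853e+01,  1.9000e-02, -0.0000e+00,
        0.0000e+00]), 'position': array([169.035, 549.058, 230.386]), 'orientation': array([-0.   ,  0.149,  0.989, -0.001]), 'ft_force': array([ 0.093, -0.066, -0.41 ]), 'moment': array([ 0.022, -0.051,  0.041]), 'finger_force': np.float64(0.0), 'opening': np.float64(85.612)}
scene {'fx': 414.888, 'fy': 414.888, 'cx': 272.901, 'cy': 209.302, 'k1': -0.047, 'R': [[0.712, 0.702, 0.001], [0.572, -0.579, -0.582], [-0.408, 0.414, -0.814]], 't': [-393.964, -242.915, 1371.065]}
top {'fx': 407.333, 'fy': 407.333, 'cx': 279.229, 'cy': 216.453, 'k1': -0.089, 'R': [[-0.001, -1.0, -0.002], [-0.99, 0.001, -0.141], [0.141, 0.001, -0.99]], 't': [-3.844, 567.769, 1229.531]}
wrist {'fx': 364.846, 'fy': 364.846, 'cx': 281.022, 'cy': 206.844, 'k1': 0.006, 'mount': [[-0.0, -0.95, -0.312, 78.879], [1.0, -0.0, -0.0, -0.236], [0.0, -0.312, 0.95, -141.982], [0.0, 0.0, 0.0, 1.0]]}
```

View pics/scene.png

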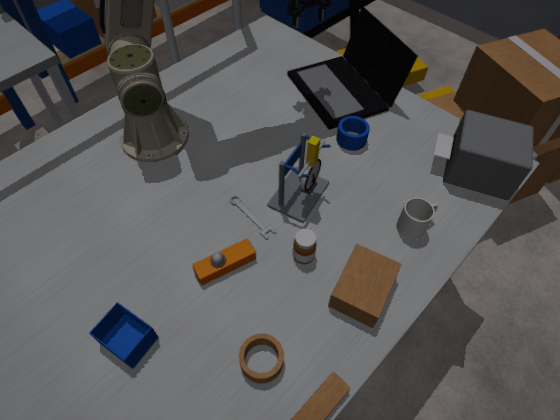

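View pics/top.png

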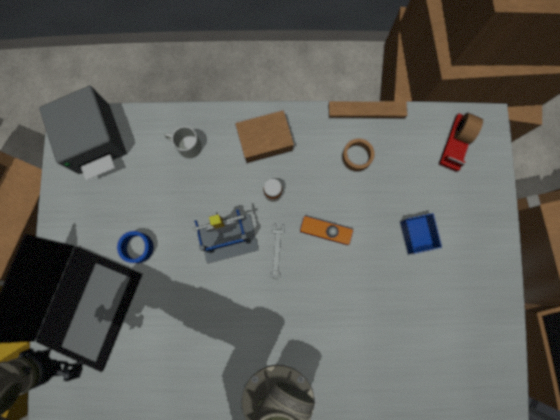

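The scene view shows the handle at about (314,148) and the stud at (218,259). In the top view the handle is at (216,220), the stud at (333,231) and the beam runs (303,225) to (352,237). Next I'll enlarge these areas and compute positions.

```bash
cat > h.py <<'E'
from cell import *
import cv2,numpy as np
from scipy.spatial.transform import Rotation as Ro
def tool(s):
    w,x,y,z=s["orientation"];return Ro.from_quat([x,y,z,w]).as_matrix(),np.array(s["position"])
def cam(n,s=None):
    m=camera_model(n)
    if "R" in m: return m,np.array(m["R"]),np.array(m["t"])
    Rt,p=tool(s or read_state());M=np.array(m["mount"])
    Rc=Rt@M[:3,:3];c=Rt@M[:3,3]+p
    return m,Rc.T,-Rc.T@c
def ray(n,uv,s=None):
    m,R,t=cam(n,s);d=np.array([(uv[0]-m["cx"])/m["fx"],(uv[1]-m["cy"])/m["fy"]]);q=d.copy()
    for _ in range(20):q=d/(1+m["k1"]*(q@q))
    v=R.T@np.r_[q,1];return -R.T@t,v/np.linalg.norm(v)
def onz(n,uv,z,s=None):
    c,v=ray(n,uv,s);return c+v*(z-c[2])/v[2]
def proj(n,X,s=None):
    m,R,t=cam(n,s);p=R@np.array(X,float)+t;q=p[:2]/p[2];q=q*(1+m["k1"]*(q@q));return np.array([m["fx"]*q[0]+m["cx"],m["fy"]*q[1]+m["cy"]])
E
python3 - <<'E'
from h import *
print("handle top",onz("top",(216,220),236),onz("scene",(314,140),236))
print("stud",onz("top",(333,231),66),onz("scene",(218,258),66))
for uv in((303,218),(301,232),(353,228),(350,244)):print(onz("top",uv,40).round())
print("jar",onz("top",(273,188),90),"tape",onz("top",(135,247),60))
a=cv2.imread("pics/scene.png")[115:235,180:340];b=cv2.imread("pics/top.png")[170:270,180:360]
cv2.imwrite("pics/c.png",np.vstack([cv2.resize(a,(400,300),interpolation=2),cv2.resize(b,(540,300),interpolation=2)[:,70:470]]))
E
```

```text
handle top [530.61977878 161.95372292 236.        ] [532.16490734 167.00806539 236.        ]
stud [ 519.22271083 -167.95070069   66.        ] [ 530.52443199 -171.16043377   66.        ]
[563. -78.  40.]
[519. -72.  40.]
[ 531. -234.   40.]
[ 481. -223.   40.]
jar [647.6424292  14.3369069  90.       ] tape [470.56896346 438.98486826  60.        ]
```

View pics/c.png

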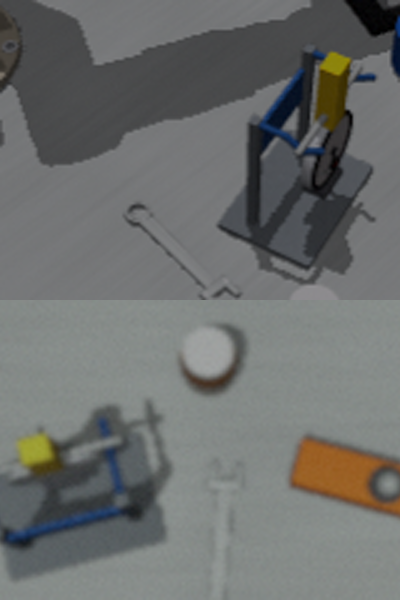

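The crops show the gauge hanging yawed about +0.2 rad. I'll flip the tool so the wrist camera faces the dial, which needs q6 near -3, while moving above the handle.

>>> drive_tool --moves '[0,0,1,0,0,1,1,0,0,1,0,0,1,1,0.2,-0.2,1,0,0,1,1,0.4,-0.4,1,0,0,1,1,0.4,-0.4,1,0,0,1,1]'

```text
time_s: 0.52
position: [189.1, 529.2, 331.7]
orientation: [-0.0, -0.053, 0.999, -0.0]
ft_force: [0.0, -0.2, 0.7]
opening: 85.7
finger_force: 0.0
```

```bash
python3 -c "
from h import *
s=read_state();print(s['qpos'],s['position'],tool(s)[0].round(3))"
```

```text
[1.08472921e+00 2.84563247e-01 2.50213655e-01 1.53759002e+00
 2.58244721e-05 9.78686947e-01] [189.10161434 529.17885994 331.65228773] [[-0.994 -0.106 -0.001]
 [-0.106  0.994 -0.001]
 [ 0.001 -0.001 -1.   ]]
```

>>> drive_tool --moves '[0.45,-0.5,0,0,0,1,1,0.45,-0.5,0,0,0,1,1,0.45,-0.5,0,0,0,1,1,0.45,-0.5,0,0,0,1,1,0.45,-0.5,0,0,0,1,1]'

```text
time_s: 0.93
position: [234.5, 478.9, 330.9]
orientation: [-0.0, -0.25, 0.968, -0.0]
ft_force: [0.2, 0.7, -0.7]
opening: 85.0
finger_force: 0.0
```

>>> drive_tool --moves '[0.45,-0.5,0,0,0,1,1,0.45,-0.5,0,0,0,1,1,0.45,-0.5,0,0,0,1,1,0.45,-0.5,0,0,0,1,1,0.45,-0.5,0,0,0,1,1]'

```text
time_s: 1.35
position: [279.5, 428.9, 330.9]
orientation: [-0.0, -0.437, 0.899, -0.0]
ft_force: [-0.2, 0.1, 0.1]
opening: 85.4
finger_force: 0.0
```

>>> drive_tool --moves '[0.45,-0.5,0,0,0,1,1,0.45,-0.5,0,0,0,1,1,0.45,-0.5,0,0,0,1,1,0.45,-0.5,0,0,0,1,1,0.45,-0.5,0,0,0,1,1]'

```text
time_s: 1.77
position: [324.5, 378.9, 330.9]
orientation: [-0.001, -0.607, 0.795, 0.0]
ft_force: [0.2, 1.4, -0.7]
opening: 85.2
finger_force: 0.0
```

>>> drive_tool --moves '[0.45,-0.5,0,0,0,1,1,0.45,-0.5,0,0,0,1,1,0.45,-0.5,0,0,0,1,1,0.45,-0.5,0,0,0,1,1,0.45,-0.5,0,0,0,1,1]'

```text
time_s: 2.18
position: [369.5, 328.9, 330.9]
orientation: [0.0, 0.753, -0.658, -0.0]
ft_force: [0.8, -0.2, -0.2]
opening: 85.3
finger_force: 0.0
```

>>> drive_tool --moves '[0.45,-0.5,0,0,0,1,1,0.45,-0.5,0,0,0,1,1,0.45,-0.5,0,0,0,1,1,0.45,-0.5,0,0,0,1,1,0.45,-0.5,0,0,0,1,1]'

```text
time_s: 2.6
position: [414.5, 278.9, 330.9]
orientation: [0.0, 0.869, -0.495, -0.0]
ft_force: [-0.6, 1.0, -0.4]
opening: 85.3
finger_force: 0.0
```

>>> drive_tool --moves '[0.45,-0.45,0,0,0,1,1,0.45,-0.45,0,0,0,1,1,0.45,-0.45,0,0,0,1,1,0.45,-0.45,0,0,0,1,1,0.45,-0.45,0,0,0,1,1]'

```text
time_s: 3.02
position: [459.5, 234.0, 330.9]
orientation: [0.0, 0.95, -0.313, -0.0]
ft_force: [-0.8, -0.0, -0.1]
opening: 85.6
finger_force: 0.0
```

>>> drive_tool --moves '[0.45,-0.45,0,0,0,1,1,0.45,-0.45,0,0,0,1,1,0.45,-0.45,0,0,0,1,1,0.45,-0.45,0,0,0,1,1,0.45,-0.45,0,0,0,1,1]'

```text
time_s: 3.43
position: [504.5, 189.0, 330.8]
orientation: [0.0, 0.993, -0.118, -0.001]
ft_force: [0.4, 0.4, -0.6]
opening: 85.7
finger_force: 0.0
```

>>> drive_tool --moves '[0.45,0,0,0,0,1,1,0.3,0,0,0,0,1,1,0,0,0,0,0,0,1,0,0,0,0,0,0,1]'

```text
time_s: 3.77
position: [519.1, 189.4, 330.7]
orientation: [0.0, 0.999, -0.041, -0.001]
ft_force: [0.6, -0.6, -0.2]
opening: 85.2
finger_force: 0.0
```

```bash
python3 -c "
from h import *
s=read_state();print(s['qpos'],s['position'],tool(s)[0].round(3))
a=capture('wrist');cv2.imwrite('pics/w1.png',a[:,:,::-1])
print(proj('wrist',[531,164,240],s))"
```

```text
[ 2.04579735e-01  2.65230158e-01  2.21920524e-01  1.52897941e+00
 -3.72862963e-06 -2.85409521e+00] [519.12615333 189.41222287 330.68779596] [[ 0.997 -0.083 -0.001]
 [-0.083 -0.997 -0.   ]
 [-0.001  0.    -1.   ]]
[316.88570289 193.76598004]
```

View pics/w1.png

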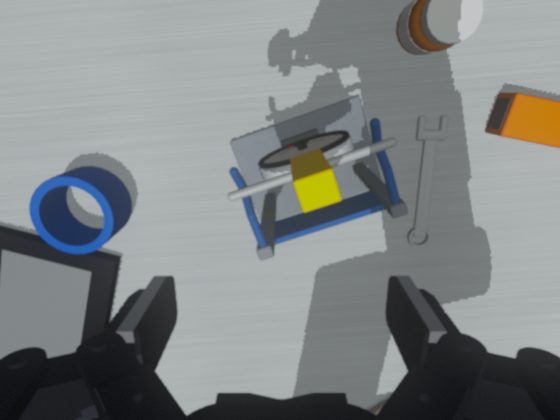

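The wrist view shows the yellow handle top centred at (317,190), the crossbar ends at (231,196) and (395,143), and the upright tops at (265,251) and (398,208).

```bash
python3 -c "
from h import *
s=read_state()
a,b=onz('wrist',(231,196),176,s),onz('wrist',(395,143),176,s)
c,d=onz('wrist',(265,251),183,s),onz('wrist',(398,208),183,s)
for p,q in((a,b),(c,d)):
  v=p-q;print(p,q,np.linalg.norm(v),np.arctan2(-v[0],v[1]),(p+q)/2)
print(onz('wrist',(317,190),240,s))"
```

```text
[515.66941184 231.815222   176.        ] [549.10341825  93.89415644 176.        ] 141.91565490857093 0.23782631665968212 [532.38641505 162.85468922 176.        ]
[465.59107848 207.39961558 183.        ] [495.69020474  92.65576054 183.        ] 118.62592327090488 0.2565359980685681 [480.64064161 150.02768806 183.        ]
[533.28779419 163.91098175 240.        ]
```

The aligned yaw is 0.245, which puts q6 at about -3.23, past its limit. Turning the other way round gives q6 of about +3.05, so I'll unwind by -5.955 rad (74.4 rows).

>>> drive_tool --moves '[0,0,0,0,0,-1,1,0,0,0,0,0,-1,1,0,0,0,0,0,-1,1,0,0,0,0,0,-1,1,0,0,0,0,0,-1,1]'

```text
time_s: 4.23
position: [518.6, 189.8, 331.4]
orientation: [0.0, 0.971, -0.24, -0.0]
ft_force: [-0.4, 0.4, 0.1]
opening: 85.4
finger_force: 0.0
```

>>> drive_tool --moves '[0,0,0,0,0,-1,1,0,0,0,0,0,-1,1,0,0,0,0,0,-1,1,0,0,0,0,0,-1,1,0,0,0,0,0,-1,1]'

```text
time_s: 4.65
position: [518.6, 189.8, 331.4]
orientation: [0.0, 0.904, -0.428, -0.0]
ft_force: [0.3, -0.5, -0.6]
opening: 85.3
finger_force: 0.0
```

>>> drive_tool --moves '[0,0,0,0,0,-1,1,0,0,0,0,0,-1,1,0,0,0,0,0,-1,1,0,0,0,0,0,-1,1,0,0,0,0,0,-1,1]'

```text
time_s: 5.07
position: [518.6, 189.8, 331.4]
orientation: [0.0, 0.8, -0.599, -0.0]
ft_force: [-0.1, -0.7, -1.1]
opening: 85.3
finger_force: 0.0
```

>>> drive_tool --moves '[0,0,0,0,0,-1,1,0,0,0,0,0,-1,1,0,0,0,0,0,-1,1,0,0,0,0,0,-1,1,0,0,0,0,0,-1,1]'

```text
time_s: 5.48
position: [518.6, 189.8, 331.5]
orientation: [-0.0, -0.665, 0.746, 0.0]
ft_force: [0.4, 0.3, 0.5]
opening: 85.2
finger_force: 0.0
```

>>> drive_tool --moves '[0,0,0,0,0,-1,1,0,0,0,0,0,-1,1,0,0,0,0,0,-1,1,0,0,0,0,0,-1,1,0,0,0,0,0,-1,1]'

```text
time_s: 5.9
position: [518.6, 189.8, 331.4]
orientation: [-0.0, -0.504, 0.864, 0.0]
ft_force: [0.1, 0.2, 0.0]
opening: 85.5
finger_force: 0.0
```

>>> drive_tool --moves '[0,0,0,0,0,-1,1,0,0,0,0,0,-1,1,0,0,0,0,0,-1,1,0,0,0,0,0,-1,1,0,0,0,0,0,-1,1]'

```text
time_s: 6.32
position: [518.6, 189.8, 331.5]
orientation: [-0.0, -0.322, 0.947, 0.0]
ft_force: [0.3, 0.1, -0.7]
opening: 85.4
finger_force: 0.0
```

>>> drive_tool --moves '[0,0,0,0,0,-1,1,0,0,0,0,0,-1,1,0,0,0,0,0,-1,1,0,0,0,0,0,-1,1,0,0,0,0,0,-1,1]'

```text
time_s: 6.73
position: [518.6, 189.8, 331.4]
orientation: [-0.0, -0.128, 0.992, 0.0]
ft_force: [0.4, 1.3, -0.1]
opening: 85.7
finger_force: 0.0
```

>>> drive_tool --moves '[0,0,0,0,0,-1,1,0,0,0,0,0,-1,1,0,0,0,0,0,-1,1,0,0,0,0,0,-1,1,0,0,0,0,0,-1,1]'

```text
time_s: 7.15
position: [518.6, 189.8, 331.5]
orientation: [-0.0, 0.072, 0.997, 0.0]
ft_force: [-0.5, 0.1, 0.2]
opening: 85.8
finger_force: 0.0
```

>>> drive_tool --moves '[0,0,0,0,0,-1,1,0,0,0,0,0,-1,1,0,0,0,0,0,-1,1,0,0,0,0,0,-1,1,0,0,0,0,0,-1,1]'

```text
time_s: 7.57
position: [518.6, 189.8, 331.4]
orientation: [-0.0, 0.269, 0.963, -0.0]
ft_force: [0.8, 0.2, -0.6]
opening: 85.2
finger_force: 0.0
```

>>> drive_tool --moves '[0,0,0,0,0,-1,1,0,0,0,0,0,-1,1,0,0,0,0,0,-1,1,0,0,0,0,0,-1,1,0,0,0,0,0,-1,1]'

```text
time_s: 7.98
position: [518.6, 189.8, 331.5]
orientation: [-0.0, 0.455, 0.891, 0.0]
ft_force: [0.3, 0.8, 0.3]
opening: 85.7
finger_force: 0.0
```

>>> drive_tool --moves '[0,0,0,0,0,-1,1,0,0,0,0,0,-1,1,0,0,0,0,0,-1,1,0,0,0,0,0,-1,1,0,0,0,0,0,-1,1]'

```text
time_s: 8.4
position: [518.6, 189.8, 331.4]
orientation: [-0.0, 0.623, 0.783, -0.0]
ft_force: [-0.8, 0.3, 0.3]
opening: 85.6
finger_force: 0.0
```

>>> drive_tool --moves '[0,0,0,0,0,-1,1,0,0,0,0,0,-1,1,0,0,0,0,0,-1,1,0,0,0,0,0,-1,1,0,0,0,0,0,-1,1]'

```text
time_s: 8.82
position: [518.6, 189.8, 331.5]
orientation: [-0.0, 0.766, 0.643, -0.0]
ft_force: [0.1, 0.3, 0.9]
opening: 85.3
finger_force: 0.0
```

>>> drive_tool --moves '[0,0,0,0,0,-1,1,0,0,0,0,0,-1,1,0,0,0,0,0,-1,1,0,0,0,0,0,-1,1,0,0,0,0,0,-1,1]'

```text
time_s: 9.23
position: [518.6, 189.8, 331.5]
orientation: [0.0, 0.878, 0.478, -0.0]
ft_force: [-0.4, 0.7, -0.4]
opening: 85.4
finger_force: 0.0
```

>>> drive_tool --moves '[0,0,0,0,0,-1,1,0,0,0,0,0,-1,1,0,0,0,0,0,-1,1,0,0,0,0,0,-1,1,0,0,0,0,0,-1,1]'

```text
time_s: 9.65
position: [518.6, 189.8, 331.4]
orientation: [0.0, 0.956, 0.294, -0.0]
ft_force: [0.3, -0.3, -0.6]
opening: 85.4
finger_force: 0.0
```

>>> drive_tool --moves '[0.2,-0.4,0,0,0,-1,1,0.2,-0.4,0,0,0,-1,1,0.2,-0.4,0,0,0,-1,1,0.1,-0.1,0,0,0,-1,1,0,0,0,0,0,-0.4,1]'

```text
time_s: 10.07
position: [533.1, 163.2, 331.3]
orientation: [0.0, 0.993, 0.122, -0.0]
ft_force: [-0.3, 0.5, 0.5]
opening: 85.1
finger_force: 0.0
```

```bash
python3 -c "
from h import *
s=read_state();print(s['time_s'],s['qpos'],s['position'],tool(s)[0].round(3))
a=capture('wrist');cv2.imwrite('pics/w2.png',a[:,:,::-1])"
```

```text
10.0667 [ 1.53160480e-01  2.74284658e-01  2.35590970e-01  1.53225146e+00
 -2.26476280e-04  3.04989215e+00] [533.06570792 163.16784914 331.33533918] [[ 0.97   0.242 -0.   ]
 [ 0.242 -0.97  -0.   ]
 [-0.     0.    -1.   ]]
```

View pics/w2.png

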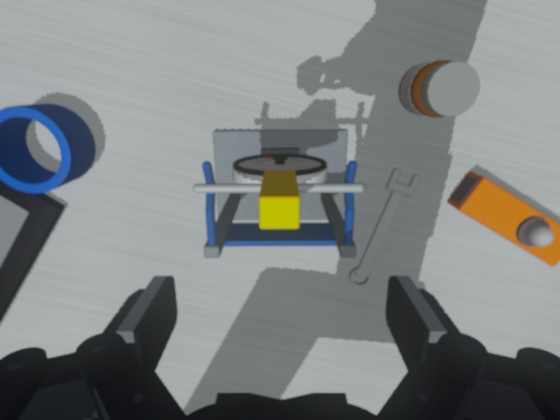

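The tool is aligned: the handle is centred at (279,213), the crossbar is horizontal, and the stud shows at (540,231). Now I'll descend and grip.

>>> drive_tool --moves '[0,0,-1,0,0,0,1,0,0,-1,0,0,0,1,0,0,-1,0,0,0,1,0,0,-1,0,0,0,1,0,0,-1,0,0,0,1]'

```text
time_s: 10.53
position: [532.6, 163.9, 230.6]
orientation: [0.0, 0.992, 0.125, 0.0]
ft_force: [0.0, 0.2, 0.8]
opening: 85.7
finger_force: 0.0
```

>>> drive_tool --moves '[0,0,-0.8,0,0,0,1,0,0,-0.5,0,0,0,1,0,0,-0.3,0,0,0,1,0,0,0,0,0,0,-0.2,0,0,0,0,0,0,-0.6]'

```text
time_s: 10.95
position: [533.4, 163.7, 199.9]
orientation: [0.0, 0.992, 0.125, 0.0]
ft_force: [0.6, 0.4, -0.4]
opening: 64.3
finger_force: 0.0
```

>>> drive_tool --moves '[0,0,0,0,0,0,-1,0,0,0,0,0,0,-1,0,0,0,0,0,0,-1,0,0,0,0,0,0,-1,0,0,0,0,0,0,-1]'

```text
time_s: 11.37
position: [533.9, 164.0, 200.5]
orientation: [-0.0, 0.992, 0.125, 0.001]
ft_force: [0.1, 2.0, 5.6]
opening: 27.1
finger_force: 59.6
```

```bash
python3 -c "
from h import *
s=read_state();print(s)
s0=dict(s,position=[533.07,163.17,331.34])
print('stud',onz('wrist',(538,233),66,s0),onz('wrist',(541,231),68,s0))
"
```

```text
{'time_s': 11.3667, 'qpos': array([ 1.53965459e-01,  2.89815369e-01, -6.18801116e-02,  1.21680964e+00,
        4.29910798e-04,  3.04444335e+00]), 'joint_velocities': array([-0.00015667,  0.00187179,  0.00054496, -0.00264108, -0.00387138,
        0.0008913 ]), 'joint_torque': array([ -1.08680069, -43.14647913,  27.307266  ,  -0.13462827,
        -0.4710087 ,   0.04571836]), 'position': array([533.94481709, 163.9531522 , 200.50606711]), 'orientation': array([-2.47408478e-04,  9.92127317e-01,  1.25227905e-01,  1.13903335e-03]), 'ft_force': array([0.09247198, 1.95973689, 5.62926253]), 'moment': array([0.29335981, 0.13621089, 0.01547813]), 'finger_force': 59.61255669593811, 'opening': 27.106273072513208}
stud [ 527.40380285 -157.21860716   66.        ] [ 531.04722398 -157.81293635   68.        ]
```

>>> drive_tool --moves '[0,0,0.3,0,0,0,-1,0,0,0.5,0,0,0,-1,0,0,0.6,0,0,0,-1,0,0,0.6,0,0,0,-1,0,0,0.5,0,0,0,-1]'

```text
time_s: 11.78
position: [533.0, 163.3, 250.0]
orientation: [0.0, 0.992, 0.125, -0.0]
ft_force: [0.2, -0.4, -3.8]
opening: 27.4
finger_force: 59.3
```

>>> drive_tool --moves '[0.3,0.075,0,0,0,0,-1,0.5,0.125,0,0,0,0,-1,0.7,0.175,0,0,0,0,-1,0.8,0.2,0,0,0,0,-1,0.8,0.2,0.2,0,0,0,-1]'

```text
time_s: 12.2
position: [595.6, 179.1, 251.8]
orientation: [0.0, 0.992, 0.125, -0.001]
ft_force: [-0.3, 0.2, -4.5]
opening: 27.3
finger_force: 59.3
```

>>> drive_tool --moves '[0.6,0.15,0.4,0,0,0,-1,0.4,0,0.6,0,0,0,-1,0,-0.3,0.6,0,0,0,-1,0,-0.5,0.4,0,0,0,-1,0,-0.7,0.2,0,0,0,-1]'

```text
time_s: 12.62
position: [615.7, 152.1, 297.6]
orientation: [0.0, 0.992, 0.126, 0.0]
ft_force: [-0.3, -0.0, -4.2]
opening: 27.5
finger_force: 59.4
```

>>> drive_tool --moves '[-0.35,-0.9,0,0,0,-0.4,-1,-0.35,-0.9,0,0,0,-0.4,-1,-0.35,-0.9,0,0,0,-0.4,-1,-0.35,-0.9,0,0,0,-0.4,-1,-0.35,-0.9,0,0,0,-0.4,-1]'

```text
time_s: 13.03
position: [579.3, 60.1, 296.9]
orientation: [0.0, 0.999, 0.044, -0.0]
ft_force: [0.3, -0.2, -3.6]
opening: 27.3
finger_force: 59.4
```

>>> drive_tool --moves '[-0.35,-0.9,0,0,0,-0.4,-1,-0.35,-0.9,0,0,0,-0.4,-1,-0.35,-0.9,0,0,0,-0.4,-1,-0.35,-0.9,0,0,0,-0.4,-1,-0.35,-0.9,0,0,0,-0.4,-1]'

```text
time_s: 13.45
position: [544.0, -29.8, 297.0]
orientation: [0.0, 0.999, -0.036, -0.0]
ft_force: [0.3, -0.1, -4.5]
opening: 27.4
finger_force: 59.4
```

>>> drive_tool --moves '[-0.35,-0.9,0,0,0,-0.4,-1,-0.35,-0.7,0,0,0,-0.4,-1,-0.2,-0.5,0,0,0,-0.2,-1,0,-0.2,0,0,0,0,-1,0,0,0,0,0,0,-1]'

```text
time_s: 13.87
position: [527.0, -75.1, 297.2]
orientation: [0.0, 0.997, -0.075, 0.0]
ft_force: [0.3, -0.3, -3.5]
opening: 27.5
finger_force: 59.5
```

>>> drive_tool --moves '[0,0,0,0,0,0,-1,0,0,0,0,0,0,-1,0,0,0,0,0,0,-1,0,0,0,0,0,0,-1,0,0,0,0,0,0,-1]'

```text
time_s: 14.28
position: [527.5, -73.4, 297.2]
orientation: [0.0, 0.997, -0.074, -0.0]
ft_force: [-0.3, -0.4, -4.3]
opening: 27.2
finger_force: 59.5
```

```bash
python3 -c "
from h import *
s=read_state();print(s['time_s'],s['qpos'],s['position'],tool(s)[0].round(3),s['ft_force'],s['moment'])
a=capture('wrist');cv2.imwrite('pics/w3.png',a[:,:,::-1])"
```

```text
14.2833 [-2.88997786e-01  2.20300087e-01  8.23715440e-02  1.43298543e+00
 -3.81095561e-05  3.00069176e+00] [527.46934561 -73.37885702 297.23799391] [[ 0.989 -0.148 -0.   ]
 [-0.148 -0.989 -0.   ]
 [-0.     0.    -1.   ]] [-0.25564308 -0.36075713 -4.34971044] [ 0.01389332 -0.00100667  0.00113498]
```

View pics/w3.png

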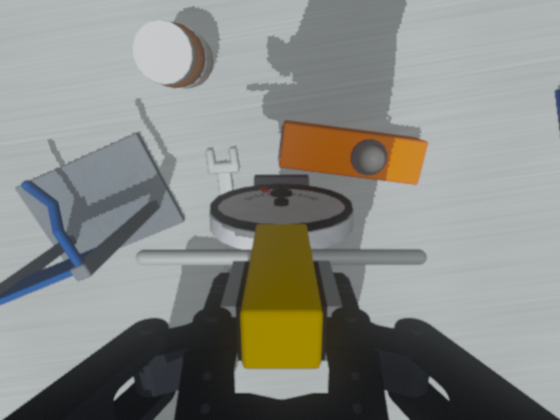

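The wrist view shows the dial clearly, with the red mark near (264,188), the pointer near (282,190) and the stud near (371,156). I'll zoom in to refine these.

```bash
cat >> h.py <<'E'
def dial(s,uv,xf=6):
    """pixel -> gauge (y,z) on dial face plane, gauge assumed square in the grip"""
    R,p=tool(s);o=p+R@np.array([0,0,149.]);c,v=ray("wrist",uv,s)
    c=R.T@(c-o);v=R.T@v;k=(xf-c[0])/v[0];q=c+k*v;return -q[1],-q[2]
def ang(a,b): return np.arctan2(a[0]-b[0],-(a[1]-b[1]))
E
python3 -c "
from h import *
s=read_state()
a=cv2.imread('pics/w3.png');cv2.imwrite('pics/w3c.png',np.hstack([cv2.resize(a[160:260,195:365],None,fx=2.8,fy=2.8,interpolation=2),cv2.resize(a[115:215,320:420],None,fx=2.8,fy=2.8,interpolation=2)]))
for u in((264,188),(282,190),(281,206),(210,215),(353,213)):print(u,np.round(dial(s,u),1))
for u in((371,156),):print(onz('wrist',u,56,s),onz('wrist',u,60,s))
R,p=tool(s)
for g in((6,0,60),(15,0,0),(6,48,60),(6,-48,60),(0,74,124)):print(g,proj('wrist',p+R@np.array([g[0],-g[1],149-g[2]]),s))
"
```

```text
(264, 188) [12.9 14. ]
(282, 190) [-1.2 19.9]
(281, 206) [-0.4 59.7]
(210, 215) [43.6 77.6]
(353, 213) [-45.8  73.9]
[ 525.17426336 -169.70703012   56.        ] [ 526.03835876 -168.83236841   60.        ]
(6, 0, 60) [280.38208739 206.16240766]
(15, 0, 0) [280.49433736 172.78177029]
(6, 48, 60) [208.29494402 206.17530115]
(6, -48, 60) [352.46902939 206.14917671]
(0, 74, 124) [133.34111295 256.94607751]
```

View pics/w3c.png

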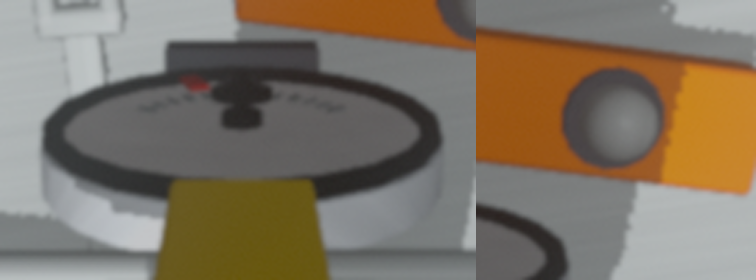

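```bash
python3 -c "
from h import *
s=read_state()
print(onz('wrist',(368.9,157.1),45,s),onz('wrist',(371.4,158.6),57,s))
R,p=tool(s);print(p+R@np.array([0,0,149]))
for i in(-1,0,1):print(proj('scene',[523,-169,57]),proj('top',[523,-169,57]));break
"
```

```text
[ 521.93155739 -169.76822096   45.        ] [ 522.56234593 -169.7089117    57.        ]
[527.41828193 -73.45971341 148.2501824 ]
[217.06558771 257.34498486] [332.93956344 230.08366619]
```

The stud is at about (522.5, -169.5) and the mark at about 0.31 rad. I'll move above the stud and lower.

>>> drive_tool --moves '[0,-0.5,0,0,0,0,-1,-0.1,-0.9,0,0,0,0,-1,-0.1,-1,0,0,0,0,-1,0,-0.9,0,0,0,0,-1,0,-0.8,-0.2,0,0,0,-1]'

```text
time_s: 14.75
position: [523.5, -157.7, 294.0]
orientation: [0.001, 0.997, -0.075, 0.001]
ft_force: [0.3, 0.2, -4.4]
opening: 27.4
finger_force: 59.8
```

>>> drive_tool --moves '[0,-0.5,-0.4,0,0,0,-1,0,-0.2,-0.7,0,0,0,-1,0,0,-0.8,0,0,0,-1,0,0,-0.7,0,0,0,-1,0,0,-0.4,0,0,0,-1]'

```text
time_s: 15.17
position: [522.3, -169.9, 230.9]
orientation: [-0.001, 0.997, -0.075, -0.001]
ft_force: [-0.2, 0.4, -3.2]
opening: 27.3
finger_force: 59.8
```

>>> drive_tool --moves '[0,0,-0.2,0,0,0,-1,0,0,0,0,0,0,-1,0,0,0,0,0,0,-1,0,0,0,0,0,0,-1]'

```text
time_s: 15.5
position: [523.8, -170.1, 230.3]
orientation: [0.0, 0.997, -0.074, 0.001]
ft_force: [-0.6, -0.2, -4.2]
opening: 27.4
finger_force: 59.8
```

```bash
python3 -c "
from h import *
s=read_state();print(s['time_s'],s['position'],tool(s)[0].round(3),s['ft_force'],s['moment'])
a=capture('wrist');b=capture('scene')
cv2.imwrite('pics/w4.png',np.vstack([cv2.resize(a[130:260,180:380],None,fx=2,fy=2,interpolation=2)[:,:400],cv2.resize(b[190:290,150:283],(400,300),interpolation=2)])[:,:,::-1])"
```

```text
15.5 [ 523.83204506 -170.07382869  230.26462486] [[ 0.989 -0.148  0.001]
 [-0.148 -0.989 -0.001]
 [ 0.002  0.001 -1.   ]] [-0.62899943 -0.16254592 -4.24907723] [ 0.08404892 -0.05046116 -0.00683611]
```

View pics/w4.png

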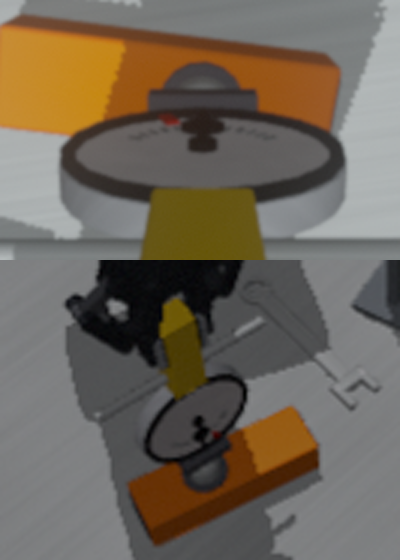

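The foot and stud line up laterally (both at crop column 203), and the scene view agrees. I'll lower gently while watching the force.

>>> drive_tool --moves '[0,0,-0.2,0,0,0,-1,0,0,-0.15,0,0,0,-1,0,0,-0.1,0,0,0,-1,0,0,0,0,0,0,-1]'

```text
time_s: 15.93
position: [523.1, -169.8, 219.7]
orientation: [-0.0, 0.997, -0.075, -0.0]
ft_force: [-0.8, -0.2, -3.4]
opening: 27.3
finger_force: 59.9
```

>>> drive_tool --moves '[0,0,-0.08,0,0,0,-1,0,0,0,0,0,0,-1,0,0,0,0,0,0,-1]'

```text
time_s: 16.18
position: [523.3, -169.9, 218.8]
orientation: [-0.0, 0.997, -0.075, 0.0]
ft_force: [-0.6, 0.8, -3.2]
opening: 27.5
finger_force: 60.0
```

>>> drive_tool --moves '[0,0,-0.07,0,0,0,-1,0,0,0,0,0,0,-1,0,0,0,0,0,0,-1]'

```text
time_s: 16.43
position: [523.3, -169.9, 217.5]
orientation: [0.0, 0.997, -0.075, 0.0]
ft_force: [-0.1, 0.1, -2.4]
opening: 27.3
finger_force: 60.2
```

>>> drive_tool --moves '[0.05,0.32,-0.04,-0.495,0.074,0,-1,0.05,0.32,-0.02,-0.495,0.074,0,-1,0.05,0.32,-0.035,-0.495,0.074,0,-1,0.05,0.32,-0.045,-0.495,0.074,0,-1,0,0,0,0,0,0,-1]'

```text
time_s: 16.85
position: [527.8, -142.6, 214.8]
orientation: [0.08, 0.994, -0.073, -0.005]
ft_force: [0.2, 0.4, -0.8]
opening: 27.2
finger_force: 60.6
```

```bash
cat > st.py <<'E'
from h import *
s=read_state();R,p=tool(s);n=-R[:,2]
print(s['time_s'],s['qpos'].round(3),p.round(1),s['ft_force'].round(1),s['moment'].round(2))
g=np.array([.148,.989,0]);print("tilt",np.arctan2(n@g,n[2]),"fore",n[0]*.989-n[1]*.148,"foot",(p-149.3*n).round(1),"C",(p-163.3*n).round(1))
E
python3 st.py
```

```text
16.85 [-0.324  0.25  -0.09   1.201 -0.158  2.962] [ 527.8 -142.6  214.8] [ 0.2  0.4 -0.8] [ 0.23 -0.14  0.04]
tilt 0.1606625889078385 fore -0.001450141855444547 foot [ 524.5 -166.2   67.4] C [ 524.2 -168.5   53.6]
```

>>> drive_tool --moves '[0.03,0.3,-0.055,-0.495,0.074,0,-1,0.03,0.29,-0.065,-0.495,0.074,0,-1,0,0,0,0,0,0,-1]'

```text
time_s: 17.1
position: [529.0, -131.0, 212.0]
orientation: [0.119, 0.99, -0.073, -0.008]
ft_force: [0.7, 1.6, -0.5]
opening: 27.3
finger_force: 60.8
```

```bash
python3 st.py
```

```text
17.1 [-0.26   0.253 -0.104  1.185 -0.237  3.025] [ 529. -131.  212.] [ 0.7  1.6 -0.5] [ 0.74 -0.33  0.01]
tilt 0.23878529725976966 fore -0.0010090359281083802 foot [ 524.  -165.9   66.9] C [ 523.5 -169.2   53.3]
```

>>> drive_tool --moves '[0.03,0.3,-0.08,-0.495,0.074,0,-1,0.03,0.2,-0.055,-0.32,0.048,0,-1,0,0,0,0,0,0,-1,0,0,0,0,0,0,-1,0,0,0,0,0,0,-1]'

```text
time_s: 17.52
position: [530.1, -122.3, 209.5]
orientation: [0.15, 0.986, -0.074, -0.011]
ft_force: [1.2, 3.9, -1.4]
opening: 27.2
finger_force: 60.8
```

>>> drive_tool --moves '[0,0,0,0,0,0,-1,0,0,0,0,0,0,-1,0,0,0,0,0,0,-1,0,0,0,0,0,0,-1,0,0,0,0,0,0,-1]'

```text
time_s: 17.93
position: [529.8, -122.6, 209.5]
orientation: [0.152, 0.986, -0.074, -0.011]
ft_force: [1.3, 3.7, -1.0]
opening: 27.3
finger_force: 60.8
```

>>> drive_tool --moves '[0,0,0,0,0,0,-1,0,0,0,0,0,0,-1,0,0,0,0,0,0,-1,0,0,0,0,0,0,-1,0,0,0,0,0,0,-1]'

```text
time_s: 18.35
position: [529.8, -122.5, 209.5]
orientation: [0.152, 0.986, -0.074, -0.011]
ft_force: [2.2, 5.0, -0.5]
opening: 27.4
finger_force: 60.8
```

```bash
python3 st.py; python3 -c "
from h import *
a=capture('wrist');b=capture('scene')
cv2.imwrite('pics/w5full.png',a[:,:,::-1])
cv2.imwrite('pics/w5.png',np.vstack([cv2.resize(a[165:235,205:355],(750,350),interpolation=2),cv2.resize(b[200:280,150:390],(750,250),interpolation=2)])[:,:,::-1])"
```

```text
18.35 [-0.208  0.261 -0.113  1.178 -0.306  3.08 ] [ 529.8 -122.5  209.5] [ 2.2  5.  -0.5] [ 1.68 -0.68  0.12]
tilt 0.3061763628708636 fore -0.0002592051515375171 foot [ 523.2 -167.    67.1] C [ 522.6 -171.2   53.8]
```

View pics/w5.png

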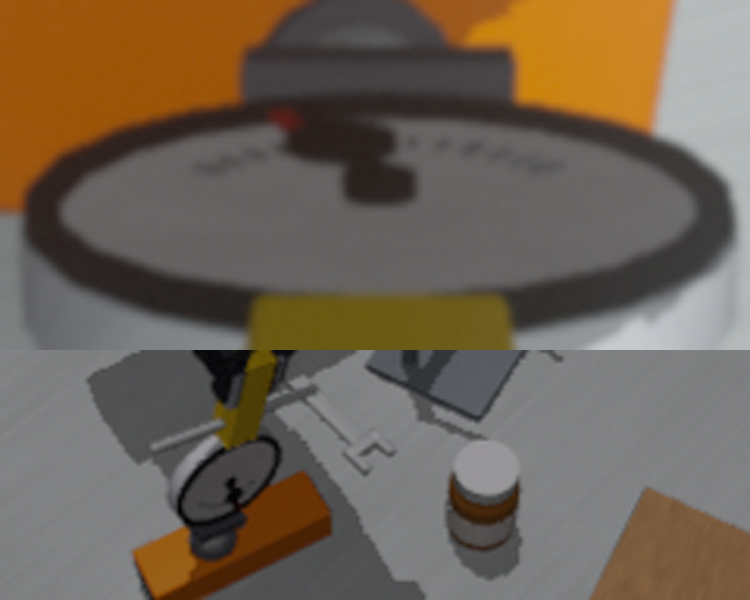

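The picture shows the pointer close to the mark, but there is 5 N of side force and the foot sits about 3 mm off the stud centre. I'll shift sideways to relax it.

>>> drive_tool --moves '[0.01,0.08,0,0,0,0,-1,0,0,0,0,0,0,-1,0,0,0,0,0,0,-1]'

```text
time_s: 18.7
position: [529.8, -121.7, 209.6]
orientation: [0.153, 0.985, -0.074, -0.011]
ft_force: [1.2, 0.3, -0.6]
opening: 27.2
finger_force: 60.8
```

```bash
python3 st.py; cat > rect.py <<'E'
from h import *
def rect(img,s,xf=7,sc=8):
    m=camera_model("wrist");R,p=tool(s)
    yy,zz=np.meshgrid(np.arange(48,-48,-1/sc),np.arange(60,10,-1/sc))  # gauge y to left, z up
    X=p+np.stack([np.full_like(yy,xf),-yy,149.3-zz],-1)@R.T
    _,Rc,t=cam("wrist",s);q=X@Rc.T+t;q=q[...,:2]/q[...,2:]
    q=q*(1+m["k1"]*(q**2).sum(-1,keepdims=True))
    u=(q*[m["fx"],m["fy"]]+[m["cx"],m["cy"]]).astype(np.float32)
    return cv2.remap(img,u[...,0],u[...,1],cv2.INTER_CUBIC),yy,zz
def analyse(img,s,hub=None):
    r,yy,zz=rect(img,s);f=r.astype(float)
    w=np.clip(f[...,2]-f[...,1]-30,0,None)*(np.hypot(yy,zz-60)<46)*(np.abs(yy)<30)*(zz<40)
    my,mz=(w*yy).sum()/w.sum(),(w*zz).sum()/w.sum();print("red",my.round(1),mz.round(1),w.sum())
    d=f.max(-1)
    for z in range(58,14,-3):
        row=d[np.argmin(abs(zz[:,0]-z))];y=yy[0];k=(row<75)&(abs(y)<25);
        if k.any():print(z,"dark y %.1f..%.1f mean %.1f"%(y[k].min(),y[k].max(),np.average(y[k],weights=80-row[k])))
    return r
E
python3 - <<'E'
from rect import *
P=lambda x,y,z,q:dict(position=np.array([x,y,z]),orientation=np.array(q))
s0=P(527.47,-73.38,297.24,[0,.9973,-.0743,0])
print("w3");analyse(cv2.imread("pics/w3.png"),s0)
s=read_state();a=capture("wrist")[:,:,::-1].copy();cv2.imwrite("pics/w6f.png",a);print("now");analyse(a,s)
E
```

```text
18.7 [-0.206  0.262 -0.112  1.179 -0.308  3.083] [ 529.8 -121.7  209.6] [ 1.2  0.3 -0.6] [ 0.32 -0.45  0.12]
tilt 0.30819579844937867 fore 9.817647877019553e-05 foot [ 523.1 -166.5   67.3] C [ 522.5 -170.7   54. ]
w3
red 11.7 24.3 67185.0
58 dark y -5.0..4.8 mean -0.1
55 dark y -5.1..4.9 mean -0.2
52 dark y -5.1..4.9 mean -0.2
49 dark y -5.1..4.8 mean -0.2
46 dark y -4.5..4.2 mean -0.1
43 dark y -3.9..3.9 mean -0.1
40 dark y -6.4..6.0 mean -0.2
37 dark y -8.0..7.6 mean -0.3
34 dark y -8.6..8.5 mean -0.2
31 dark y -8.2..8.1 mean -0.2
28 dark y -8.1..7.9 mean -0.3
25 dark y -24.9..24.9 mean -1.0
22 dark y -24.9..24.9 mean -2.0
19 dark y -24.9..24.9 mean -3.4
16 dark y -24.9..24.9 mean -3.7
now
red 14.4 19.8 25634.0
58 dark y -4.8..4.8 mean 0.0
55 dark y -5.0..5.0 mean 0.0
52 dark y -5.1..5.0 mean 0.0
49 dark y -5.0..5.0 mean 0.1
46 dark y -4.5..4.9 mean 0.4
43 dark y -2.5..6.9 mean 1.9
40 dark y -1.1..11.8 mean 4.8
37 dark y -2.0..14.0 mean 5.9
34 dark y -2.4..14.5 mean 6.0
31 dark y -2.5..14.1 mean 5.9
28 dark y -2.4..14.0 mean 5.8
25 dark y -24.9..24.9 mean 6.5
22 dark y -24.9..24.9 mean 5.9
19 dark y -24.9..24.9 mean 2.7
16 dark y -24.9..24.9 mean 0.1
```

The rectified dial puts the mark at about 0.32 rad, against a lean of 0.308 with no slip in the grip. I'll add about 0.012 rad.

>>> drive_tool --moves '[0.014,0.095,-0.03,-0.15,0.022,0,-1,0,0,0,0,0,0,-1,0,0,0,0,0,0,-1,0,0,0,0,0,0,-1,0,0,0,0,0,0,-1]'

```text
time_s: 19.17
position: [530.0, -119.3, 208.8]
orientation: [0.158, 0.985, -0.074, -0.012]
ft_force: [0.9, -0.6, -1.4]
opening: 27.3
finger_force: 60.7
```

>>> drive_tool --moves '[0,0,0,0,0,0,-1,0,0,0,0,0,0,-1,0,0,0,0,0,0,-1,0,0,0,0,0,0,-1,0,0,0,0,0,0,-1]'

```text
time_s: 19.58
position: [530.1, -119.1, 208.8]
orientation: [0.158, 0.985, -0.074, -0.012]
ft_force: [0.3, -1.4, -1.2]
opening: 27.3
finger_force: 60.7
```

>>> drive_tool --moves '[0,0,0,0,0,0,-1,0,0,0,0,0,0,-1,0,0,0,0,0,0,-1,0,0,0,0,0,0,-1,0,0,0,0,0,0,-1]'

```text
time_s: 20.0
position: [530.1, -119.0, 208.8]
orientation: [0.158, 0.985, -0.074, -0.012]
ft_force: [0.8, -1.3, -0.3]
opening: 27.5
finger_force: 60.7
```

```bash
python3 st.py; python3 - <<'E'
from rect import *
s0=dict(position=np.array([527.47,-73.38,297.24]),orientation=np.array([0,.9973,-.0743,0]))
i0=cv2.imread("pics/w3.png")
s=read_state();a=capture("wrist")[:,:,::-1].copy();cv2.imwrite("pics/w7f.png",a);r1=analyse(a,s)
r0,yy,zz=rect(i0,s0)
for n,r in(("w3",r0),("now",r1)):
    f=r.astype(float);w=np.clip(f[...,2]-f[...,1]-25,0,None)*(abs(yy)<30)*(zz<40)
    for z in range(34,12,-3):
        k=np.argmin(abs(zz[:,0]-z));x=w[k]
        if x.sum()>50:print(n,z,"y %.1f ang %.3f"%((x*yy[k]).sum()/x.sum(),np.arctan2((x*yy[k]).sum()/x.sum()+.1,60-z)),x.sum().round())
cv2.imwrite("pics/r.png",cv2.resize(np.vstack([r0,r1]),(768,600)))
E
```

```text
20.0 [-0.195  0.264 -0.113  1.178 -0.318  3.093] [ 530.1 -119.   208.8] [ 0.8 -1.3 -0.3] [-0.08 -0.12 -0.03]
tilt 0.31835931366825265 fore 8.808104784106818e-05 foot [ 523.2 -165.2   67. ] C [ 522.5 -169.6   53.7]
red 14.4 20.0 28151.0
58 dark y -5.0..4.6 mean -0.1
55 dark y -5.2..4.8 mean -0.1
52 dark y -5.2..4.9 mean -0.1
49 dark y -5.2..4.8 mean -0.2
46 dark y -4.5..4.6 mean 0.4
43 dark y -2.0..8.5 mean 2.5
40 dark y -1.5..12.0 mean 4.9
37 dark y -2.0..13.8 mean 5.8
34 dark y -2.4..14.2 mean 5.9
31 dark y -2.4..14.0 mean 5.8
28 dark y -2.1..13.9 mean 5.9
25 dark y -24.9..24.9 mean 6.8
22 dark y -24.9..24.9 mean 5.3
19 dark y -24.9..24.9 mean 1.7
16 dark y -24.9..24.9 mean 0.1
w3 28 y 11.3 ang 0.342 887.0
w3 25 y 11.4 ang 0.317 1475.0
w3 22 y 12.0 ang 0.309 937.0
w3 19 y 13.4 ang 0.319 495.0
w3 16 y 14.0 ang 0.310 189.0
now 25 y 13.6 ang 0.374 149.0
now 22 y 14.0 ang 0.355 547.0
now 19 y 14.6 ang 0.345 772.0
now 16 y 5.8 ang 0.132 933.0
now 13 y -1.2 ang -0.024 2370.0
```

View pics/r.png

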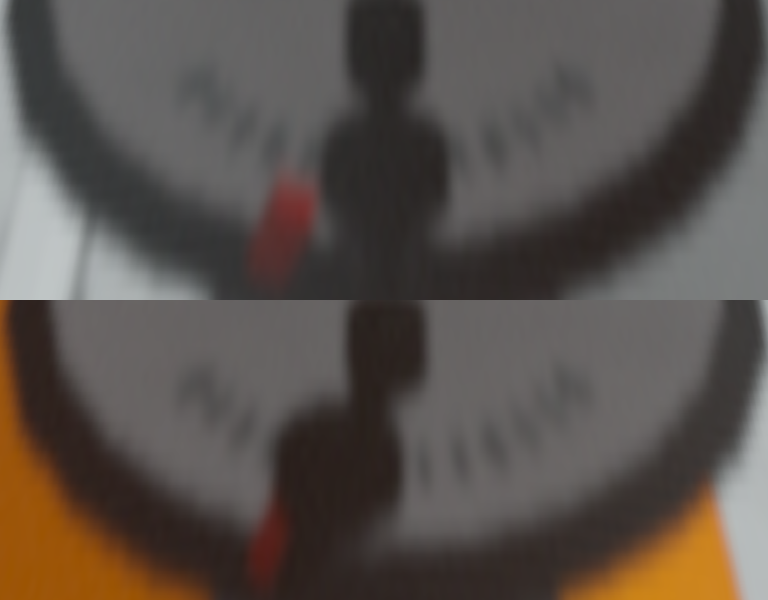

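The rectified picture has the mark at about 0.317 rad, on its bearing from (283,190) to (265,270) in the top half. In the bottom half the pointer now covers the mark, and only a left strip shows at (268,545), which is what parallax predicts. The lean is 0.318 with about a 3 N press, so I'm handing in.

```bash
python3 -c "
from cell import *
print(finish_job())"
```

```text
the job is handed in; nothing more can be done
None
```

I handed the job in with the gauge still gripped and its foot on the stud under about 3 N. It leans 0.318 rad, against the red mark's estimated 0.317 rad. The arm touched none of the bystander objects that I know of, though I didn't re-image them all at the end, and the judged result wasn't reported back.

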